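# Plug the spring-catch guide roller into its table socket

### The arm

A 6-joint arm with a two-finger parallel gripper is mounted at the origin on the work surface. World frame = base frame: x ahead of the robot, y to its left, z up, the work surface at z = 0. Lengths are in mm, angles in rad, forces in N, time in s.
With the tool pointing down it reaches from about 325 to 900 mm from the base axis. Payload 6.1 kg.
Tool frame: the origin (TCP) lies at the very end of the fingers, on their centre line; the grasp point (between the pads) lies 19 mm behind it; z points along the fingers, y is the line along which they close (so a half turn about z gives the same grasp; the last joint's range is limited). The gripper opens to 87 mm and grips with 3 to 60 N. Pads are 19 mm wide; open, the fingers measure 117 mm over their backs; the gripper's body (75 mm by 190 mm) begins 51 mm behind the grasp point.
Start: joints at [-1.242, 0.22, 1.526, -0, 1.395, -0.126], TCP at [274.544, -561.464, 222.538] pointing down, gripper open.
Joint ranges: [-2.98, 2.98], [-0.91, 2.08], [0.09, 2.57], [-1.24, 4.39], [0.2, 2.65], [-2.68, 2.68]. Speed limits (rad/s): [2.57, 2.57, 3.01, 3.14, 3.14, 3.14].

### API

Orientations are given as a rotation vector (axis times angle).
In Python, from station import * gives the robot as it stands.
- The arm moves only by the shell command python3 -m pendant 'ROWS' [FORCE]. ROWS is JSON, one flat list of numbers, 5 for each row, row after row: the closure, from 0 (fully open) to 1 (shut), then the shift along the tool's x, y, z in cm, then the turn about the tool's z in degrees. A call has 1 to 12 rows; each row is the pose to reach, as a shift and turn from the pose commanded when the call began, along the tool's axes at that moment; what a row does not reach only later rows make up. A row lasts 1/8 s, in which the tool goes at most 62.5 mm and 10.7 degrees, less where a joint would pass 70% of its speed; a pose out of reach is approached as far as the arm can. A call with a gripper value outside its range is refused whole. The fingers move at their own pace and stop on an object; FORCE is the grip in N (left out, the last holds). Time passes only in rows, so rows that repeat a pose let the fingers close. It gives the time, the measured TCP pose, the force, the opening and the grip force at its end, in the units of the state.
- state(): the state, without advancing time (a new reading comes with each control period).
- grab_frame(name): name is "scene" or "top"; returns the picture (400x640x3 uint8, red, green, blue); there is no depth.
- calibration(name): a dict with "intrinsics" (3x3 intrinsics, pixels), "rvec" (rotation vector, rad) and "tvec" (3), from world to camera coordinates, as OpenCV has them. Camera axes: x right, y down, z forward; pixel columns grow to the right and rows downward; lengths in mm; the calibration is good to about 2 mm. A picture is of the moment at which its call begins. calibration takes no time and is no camera call.
- sign_off(): hands the job in; it is judged then, once.
Trained networks look in the newest picture that a camera, given by its name, has taken for a name from the list of things; names that differ only in an ending like _2 or _b are one class to them, and where a whole thing is asked for, a point or a joint stands for the part that bears it (a point fixed in the world has none). Each returns a list of dicts, best first, with "score" (0 to 1); they miss things now and then, are a little off and sometimes report something else, mostly with a low value. They report only what shows in the picture. A call takes as long as a camera call. They do not tell look-alikes from the thing itself.
- cut_out(target, camera): "region" (400x640 bool, what is visible of it) and "extent" ([left, top, right, bottom] in pixels, round what is visible of it).
The state is a dict: "time_s": time; "joint_pos": joint angles; "qvel": joint speeds; "joint_torque": joint torques, N m; "eef_pos": TCP position; "eef_rot": TCP orientation; "contact_force": force on the tool from outside, world axes, zero at the start; "ft_torque": the same for the moment, N m; "opening": opening from 0.0 (shut) to 1.0 (fully open); "grip_force": force on a finger pad.
Only numpy, scipy, OpenCV 4.12 (cv2) and the standard library are available. Lean on these libraries where they do the work, as an engineer would, in place of code of your own. Each camera call takes 0.05 s, during which the arm holds its last target. There are 200 camera calls.

### The job

Take the guide roller post out of the wooden rack and plug it into the square socket tube on the machine table: squeeze its spring button flush so that the locking nub goes inside the tube, slide it fully home, and let go so that the nub pops out through the hole in the tube's side. Leave everything else where it is.

Things in the scene. Friction and masses are not known exactly. Their poses are not given: they have to be found in the camera images.
- grip (a point): Centre of the 24 mm square grip (44 mm tall plus a 2 mm cap) at the top of the loose guide roller post, about 0.4 kg, standing in one of the rack's pockets. It lies on the post's axis, 22 mm above the top of the black rubber roller (48 mm across, 22 mm high) and 94 mm above the post's bottom end. z points up along the post; +x out of the face with the spring button and, lower down, the nub.
- shoulder (a point): Centre of the roller's underside, on the post's axis, 44 mm below grip; same axes. Below it hangs the steel stem, 24 mm square and 50 mm long, its lowest 8 mm tapering to 17 mm. The underside rests on the tube's rim when the post is fully home.
- catch (a joint): Spring catch, travel in m: 0 out, 0.008 flush, 0.0085 limit. One piece slides towards the post's -x: a black button plate (14 mm wide, 34 mm tall) in the middle of the grip's +x face, and the nub in the stem. Out, both stand 8 mm proud (grip 32 mm over the button, 24 mm pressed). 3 N at first, 8 N at flush; a 15 N grip across button and opposite face holds it flush; let go, it springs out.
- nub (a point): Middle of the outer face of the nub (12 mm wide, 10 mm high) on the stem's +x side, 18 mm below the roller's underside, 20 mm from the post's axis when out. It moves with the catch.
- mouth (a point): Centre of the open top rim of the socket: a fixed upright square steel tube, 28 mm inside, 4 mm walls, 60 mm deep, rim 72 mm above the table, on a green base plate 12 mm thick that reaches 75 mm from the axis on the hole's side, 35 mm opposite, 40 mm sideways. z points up; +x points to the wall with the hole: the post locks only with its own +x this way.
- hole (a point): Centre of the hole in the tube's +x wall, at the outer face: 18 mm wide, 14 mm high, 18 mm below the rim.
- rack: Fixed wooden rack block, 80 x 200 x 35 mm, origin at the centre of its underside, long side along its y. Three square pockets 26 mm wide, 20 mm deep, at y = -60, 0 and +60 mm; the post stands in one, its +x nearly along the rack's +x, the plug and the pin in the others.
- plug: Bystander, loose: black-capped square plug, 46 mm tall overall, standing in a pocket of the rack. Origin at the middle of its underside.
- pin: Bystander, loose: steel pin, square foot with a thin 14 mm round rod, 66 mm tall overall, standing in a pocket of the rack. Origin at the middle of its underside.
- cutter: Bystander, loose: moulding cutter head, aluminium disc 90 mm across and 43 mm high, on the table. Origin at the middle of its underside.
- spacer: Bystander, loose: steel spacer ring, 40 mm outside, 12 mm high, on the table. Origin at the middle of its underside.
- meter: Bystander, loose: black hand-held moisture meter, 130 x 62 x 26 mm, on the table. Origin at the middle of its underside.
- wrench: Bystander, loose: open spanner, 180 mm long, 8 mm high, on the table. Origin at the middle of its underside.
- offcut: Bystander, loose: wooden offcut, 120 x 70 x 40 mm, on the table. Origin at the middle of its underside.
Not all that is in view belongs to the job. Leave any blue or white look-alike of the part that bears mouth alone.

How it is judged (in metres and radians):
On the way:
1. the nub is inside the tube, pressed in by its wall or by the grip (z of nub in the frame of mouth below -0.004 m and horizontal distance between shoulder and mouth below 0.006 m and value of joint catch above 0.003 m), for 0.1 s.
At the end, for the whole second after the job is handed in: The post stands upright (within 0.12 rad) in the socket with the roller's underside on the rim (within 5 mm), the catch sprung out (under 2.5 mm) and the nub standing through the wall at the hole (within 7 mm of its centre, more than 15.5 mm from the tube's axis), at rest (value of joint catch below 0.0025 m and x of nub in the frame of mouth above 0.0155 m and distance between nub and hole below 0.007 m and distance between shoulder and mouth below 0.005 m and angle between shoulder's own z axis and vertical below 0.12 rad and linear speed of post below 0.02 m/s); the robot touches nothing.
It fails at once if another thing (plug, pin, cutter, spacer, meter, spanner or offcut) is shifted more than 30 mm (distance of any of plug, pin, cutter, spacer, meter, wrench, offcut from where it was at the start of the episode above 0.03 m).
It also fails if it takes over 42 s, if anything falls off the work surface, if the arm or the gripper's body presses on something with over 40 N, if the wrist force passes 120 N, or if a joint passes its speed limit or range.

## Working session

There is one attempt and no reset: what is moved stays moved. The work goes in short steps, Python scripts to look and compute and a shell command to move; the robot and the scene stay as the last step left them, time stands still between calls to the robot, and variables do not carry over. Pictures are saved under pics/ and viewed, at most 10 in all, crops included, and the job is handed in when it is done.

```bash
mkdir -p pics
cat > look.py <<'E'
from station import *
import numpy as np, cv2
from scipy.spatial.transform import Rotation as R
def cal(n):
    c=calibration(n); return np.array(c["intrinsics"],float),np.array(c["rvec"],float),np.array(c["tvec"],float)
def proj(n,P):
    K,r,t=cal(n); return cv2.projectPoints(np.array(P,float).reshape(-1,3),r,t,K,None)[0].reshape(-1,2)
def ray(n,uv,z):
    K,r,t=cal(n); Rm=cv2.Rodrigues(r)[0]; C=-Rm.T@t; d=Rm.T@np.linalg.inv(K)@np.array([uv[0],uv[1],1.]); return C+d*(z-C[2])/d[2]
def save(n,name): 
    im=grab_frame(n); cv2.imwrite(f"pics/{name}.png",im[:,:,::-1]); return im
E
python3 - <<'E'
from look import *
for n in("scene","top"):
    save(n,n+"1"); K,r,t=cal(n); Rm=cv2.Rodrigues(r)[0]; print(n,K[0,0],(-Rm.T@t).round(),Rm[2].round(2))
    for o in("grip","rack","plug","pin","mouth"):
        try:
            for d in cut_out(o,n)[:3]: print(o,round(d["score"],2),d["extent"])
        except Exception as e: print(o,e)
print(state())
E
```

```text
scene 430.6573267243074 [1340. -195.  681.] [-0.78  0.24 -0.57]
grip 0.67 [192.9, 208.8, 212.4, 253.5]
grip 0.58 [193.3, 218.8, 210.9, 254.0]
rack 0.65 [157.4, 233.1, 247.6, 276.6]
plug 0.78 [222.5, 230.6, 238.5, 251.3]
pin 0.46 [170.2, 232.9, 183.6, 253.1]
mouth 0.85 [431.6, 175.9, 481.8, 218.2]
mouth 0.84 [377.5, 185.7, 428.0, 234.5]
mouth 0.76 [366.8, 152.8, 409.2, 192.0]
top 440.4949656227964 [ 457.   43. 1407.] [ 0.07 -0.   -1.  ]
grip 0.73 [407.1, 187.9, 421.4, 201.8]
rack 0.94 [377.7, 176.8, 443.9, 211.5]
rack 0.16 [234.8, 181.1, 268.8, 217.8]
plug 0.41 [387.3, 186.8, 399.2, 199.9]
plug 0.23 [425.3, 193.3, 436.6, 203.3]
pin 0.5 [423.7, 192.8, 435.6, 202.1]
pin 0.25 [231.3, 179.8, 269.5, 218.0]
mouth 0.94 [229.3, 178.9, 269.4, 220.1]
mouth 0.78 [223.0, 239.0, 252.7, 275.3]
mouth 0.76 [282.3, 185.0, 323.9, 228.6]
{'time_s': 0.6, 'joint_pos': array([-1.24210337e+00,  2.20392129e-01,  1.52648636e+00,  1.23106418e-05,
        1.39468627e+00, -1.26132683e-01]), 'qvel': array([ 0.00284665,  0.00070269,  0.00206791, -0.00013687,  0.00174628,
       -0.00041439]), 'joint_torque': array([-9.10039325e-04, -4.94244969e+01, -3.87499201e+01,  6.99119107e-02,
        4.71104658e-02, -1.20851664e-05]), 'eef_pos': array([ 274.54966377, -561.47464866,  222.54974939]), 'eef_rot': array([3.06068085e+00, 7.08287010e-01, 2.33699690e-05]), 'contact_force': array([-0.26553037,  0.08004929,  0.57347256]), 'ft_torque': array([-0.00268385, -0.01668463, -0.01143477]), 'grip_force': 0.0, 'opening': 1.0034739255678908}
```

View pics/scene1.png

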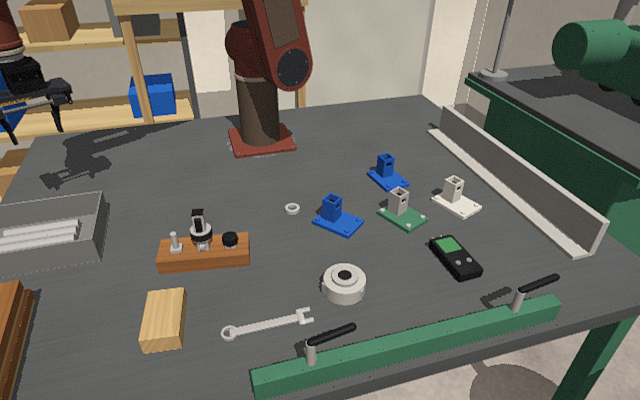

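View pics/top1.png

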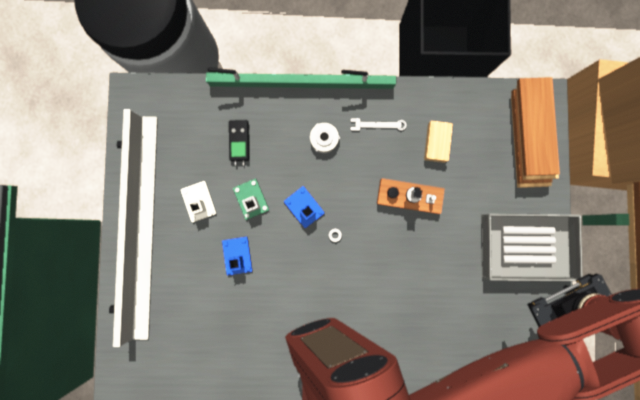

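The candidates for the mouth are:
- Green base: scene (400,205), top (250,198).
- Blue: scene (338,215) and (388,172).
- White: scene (456,197).

The green one fits the description. The post is the tall black grip over a roller in the middle of the rack, at scene (201,230), top (414,194). I'll confirm this in an enlarged crop and measure.

Run:
```python
from look import *
T=cv2.imread("pics/top1.png");S=cv2.imread("pics/scene1.png")
f=lambda im,x,y,w,h:cv2.resize(im[y:y+h,x:x+w],(400,300),interpolation=cv2.INTER_CUBIC)
cv2.imwrite("pics/crop1.png",np.vstack([np.hstack([f(T,222,171,60,45),f(T,370,168,80,60)]),np.hstack([f(S,370,180,72,54),f(S,155,200,100,75)])]))
def rect(mask,z,n="top"):
    c=max(cv2.findContours(mask.astype(np.uint8),cv2.RETR_EXTERNAL,cv2.CHAIN_APPROX_NONE)[0],key=cv2.contourArea)
    P=np.array([ray(n,p[0],z)[:2] for p in c],np.float32); r=cv2.minAreaRect(P); print(n,z,r); return r
hsv=cv2.cvtColor(T,cv2.COLOR_BGR2HSV); m=np.zeros(T.shape[:2],bool); m[170:225,225:280]=True
g=(hsv[...,0]>50)&(hsv[...,0]<90)&(hsv[...,1]>70)&m
rect(g,12)
o=(hsv[...,0]<22)&(hsv[...,1]>90); m[:]=False; m[172:222,370:450]=True
rect(o&m,35)
d=cut_out("rack","top")[0]; rect(d["region"],35)
for n in("top","scene"):
    d=cut_out("grip",n)
    if d: print(n,d[0]["extent"],np.argwhere(d[0]["region"]).mean(0)[::-1])
```

```text
top 12 ((539.5283203125, 273.5016174316406), (110.4735107421875, 79.3575210571289), 23.75247573852539)
top 35 ((553.4873657226562, -229.03506469726562), (204.0565948486328, 84.91272735595703), 81.42705535888672)
top 35 ((552.0955200195312, -228.2647705078125), (208.8243865966797, 83.13239288330078), 81.23175811767578)
top [407.1, 187.9, 421.4, 201.8] [413.68341709 194.85929648]
scene [192.9, 208.8, 212.4, 253.5] [200.7826087 230.8389694]
```

View pics/crop1.png

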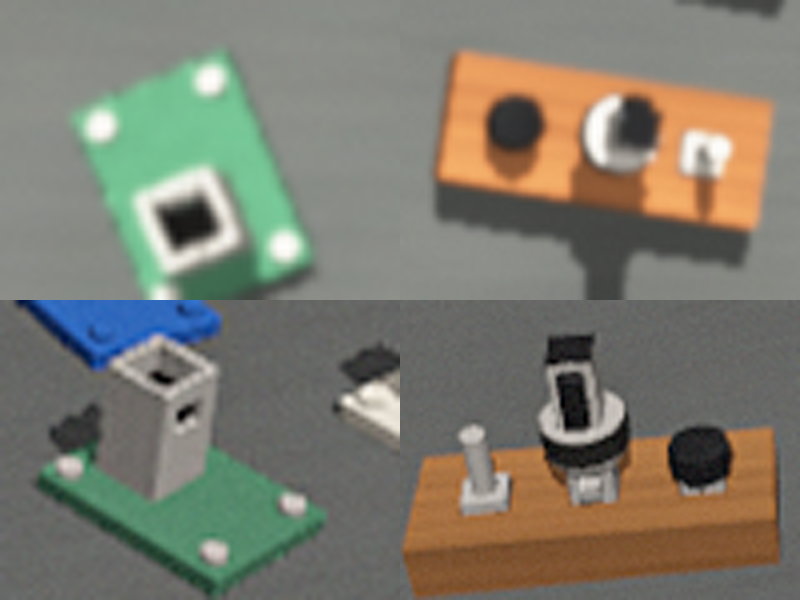

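The crop confirms two things. The green-based tube has its hole on the long-plate side. The post stands in the rack's middle pocket, with the button facing away from the robot. Next I'll cross-check the positions.

Run:
```python
from look import *
print("rim",ray("top",(250.4,203.8),72),ray("scene",(399.2,192.2),72))
print("cap",ray("top",(417.6,192.4),133),ray("scene",(197.75,212.5),133))
print("pred cap px",proj("top",[552.5,-228.6,133]),proj("scene",[552.5,-228.6,133]))
p=np.array([552.5,-228.6])-[274.5,-561.5]; a=np.radians(26.06)
print("tool xy cm",p@[np.cos(a),np.sin(a)]/10,p@[np.sin(a),-np.cos(a)]/10)
```

```text
rim [520.95401855 263.51089281  72.        ] [524.27352326 265.07821693  72.        ]
cap [ 557.17096184 -230.89280028  133.        ] [ 557.39853229 -228.62053178  133.        ]
pred cap px [[416.81606284 193.99399663]] [[197.61121078 211.19333445]]
tool xy cm 39.598399401960364 -17.69267828235241
```

```bash
python3 -m pendant '[0,39.8,-17.5,5,-55, 0,39.8,-17.5,5,-55, 0,39.8,-17.5,5,-55, 0,39.8,-17.5,5,-55, 0,39.8,-17.5,5,-55, 0,39.8,-17.5,5,-55, 0,39.8,-17.5,5,-55, 0,39.8,-17.5,5,-55, 0,39.8,-17.5,5,-55, 0,39.8,-17.5,5,-55, 0,39.8,-17.5,5,-55, 0,39.8,-17.5,5,-55]' 20
python3 - <<'E'
from look import *
S=save("scene","s2"); T=grab_frame("top")
f=lambda im,x,y,w,h:cv2.resize(im[y:y+h,x:x+w,::-1],(400,400),interpolation=cv2.INTER_CUBIC)
cv2.imwrite("pics/crop2.png",np.hstack([f(S,140,150,120,120),f(T,370,150,90,90)]))
s=state(); r=R.from_rotvec(s["eef_rot"]).as_matrix(); print(r[:,1],r[:,2],proj("scene",s["eef_pos"]),proj("top",s["eef_pos"]))
E
```

```text
time_s: 2.25
eef_pos: [554.8, -230.3, 172.7]
eef_rot: [2.389, 2.039, 0.0]
contact_force: [-0.1, -0.0, -0.1]
opening: 0.995
grip_force: 0.0
[ 9.87696695e-01 -1.56381689e-01  8.37353832e-05] [ 8.09145044e-05 -2.44043557e-05 -9.99999996e-01] [[194.06177548 196.64539882]] [[420.28756469 192.11204913]]
```

View pics/crop2.png

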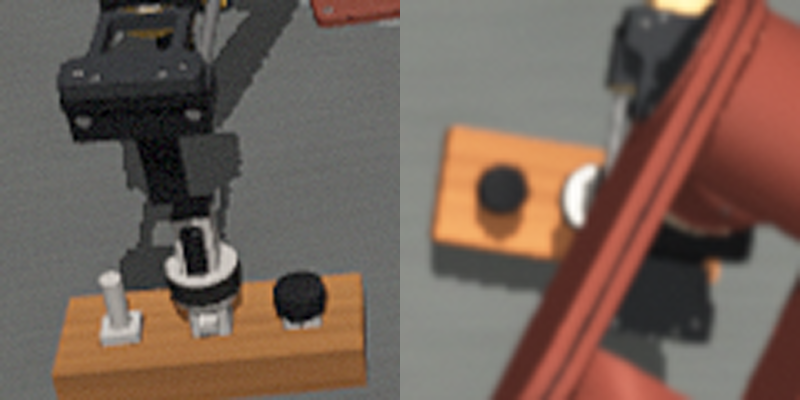

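The near finger, at crop (195,213), lines up over the cap at (199,225), so I'll descend and grip.

```bash
python3 -m pendant '[0,0,0,4,0, 0,0,0,7.8,0, 0,0,0,7.8,0, 0.5,0,0,7.8,0, 0.6,0,0,7.8,0, 1,0,0,7.8,0, 1,0,0,7.8,0, 1,0,0,7.8,0, 1,0,0,7.8,0, 1,0,0,7.8,0]' 25; python3 -m pendant '[1,0,0,0,0, 1,0,0,0,0, 1,0,0,0,0]' 25
```

```text
time_s: 3.6
eef_pos: [555.1, -229.4, 94.5]
eef_rot: [-2.388, -2.041, 0.0]
contact_force: [-3.2, 0.4, 2.2]
opening: 0.291
grip_force: 8.5
time_s: 3.98
eef_pos: [554.9, -229.4, 94.5]
eef_rot: [-2.387, -2.041, 0.001]
contact_force: [-2.6, 0.3, 1.7]
opening: 0.278
grip_force: 25.0
```

```bash
python3 -m pendant '[1,0,0,-1,0, 1,0,0,-3,0, 1,0,0,-6,0, 1,0,0,-10,0, 1,0,0,-10,0, 1,0,0,-10,0]' 25
python3 - <<'E'
from look import *
s=state(); r=R.from_rotvec(s["eef_rot"]).as_matrix(); d=np.array([522,265.5])-s["eef_pos"][:2]
az=np.degrees(np.arctan2(r[1,1],r[0,1])); print(az,"shift",r[:2,0]@d/10,r[:2,1]@d/10,"turn",az-23.75, s["eef_pos"])
E
```

```text
time_s: 4.72
eef_pos: [554.7, -229.1, 193.6]
eef_rot: [-2.387, -2.041, 0.0]
contact_force: [-0.2, 0.6, -6.0]
opening: 0.275
grip_force: 25.0
-8.941902415210805 shift 48.3530213183599 -10.922180391075056 turn -32.691902415210805 [ 554.73790874 -229.13033432  193.64123328]
```

```bash
python3 -m pendant '[1,4,-0.9,0,-3, 1,9,-2,0,-6, 1,14,-3.2,0,-10, 1,19,-4.3,0,-13, 1,24,-5.4,0,-16.5, 1,29,-6.5,0,-20, 1,34,-7.7,0,-23.5, 1,39,-8.8,0,-27, 1,43.5,-9.8,0,-30, 1,47,-10.6,0.5,-32, 1,48.3,-10.9,1,-32.7, 1,48.3,-10.9,1.5,-32.7]' 25;python3 -m pendant '[1,0,0,0,0, 1,0,0,0,0]'
python3 - <<'E'
from look import *
S=save("scene","s3"); T=grab_frame("top")
f=lambda im,x,y,w,h:cv2.resize(im[y:y+h,x:x+w,::-1],(400,400),interpolation=cv2.INTER_CUBIC)
cv2.imwrite("pics/crop3.png",np.hstack([f(S,350,130,100,100),f(T,220,160,70,70)]))
s=state(); r=R.from_rotvec(s["eef_rot"]).as_matrix(); d=np.array([522,265.5])-s["eef_pos"][:2]
az=np.degrees(np.arctan2(r[1,1],r[0,1])); print(az,"shift",r[:2,0]@d/10,r[:2,1]@d/10)
E
```

```text
time_s: 6.22
eef_pos: [521.5, 264.6, 177.4]
eef_rot: [-1.714, -2.631, 0.004]
contact_force: [-0.8, -0.6, -5.0]
opening: 0.275
grip_force: 25.0
time_s: 6.48
eef_pos: [522.9, 263.4, 179.5]
eef_rot: [1.719, 2.629, -0.001]
contact_force: [-0.0, 0.4, -4.0]
opening: 0.274
grip_force: 25.0
23.67048923257756 shift 0.20327498727954135 -0.03117635953679901
```

View pics/crop3.png

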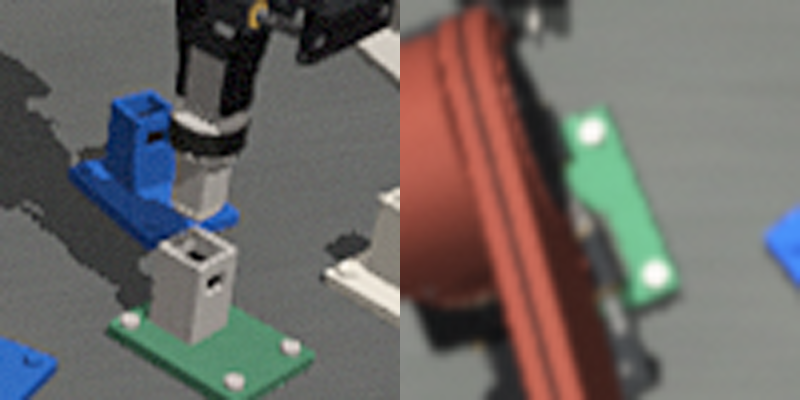

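Run:
```python
from look import *
S=cv2.imread("pics/s3.png"); x0,y0,k=375,155,10
im=cv2.resize(S[y0:y0+58,x0:x0+60],None,fx=k,fy=k,interpolation=cv2.INTER_CUBIC)
a=np.radians(23.7)
def sq(c,z,h): 
    return [[c[0]+h*(i*np.cos(a)-j*np.sin(a)),c[1]+h*(i*np.sin(a)+j*np.cos(a)),z] for i,j in((1,1),(-1,1),(-1,-1),(1,-1))]
def dr(P,col): 
    p=(proj("scene",P)-[x0,y0])*k+k/2; cv2.polylines(im,[p.round().astype(np.int32)],True,col,1)
m=(522,265.5);t=state()["eef_pos"]; b=t[2]-79.5
dr(sq(m,72,18),(0,0,255));dr(sq(m,72,14),(0,0,255));dr(sq(m,12,18),(0,0,255))
dr(sq(t,b,8.5),(0,255,255));dr(sq(t,b+8,12),(0,255,255));dr(sq(t,b+50,12),(0,255,255))
cv2.imwrite("pics/ov.png",im)
```

```text
(no output)
```

View pics/ov.png

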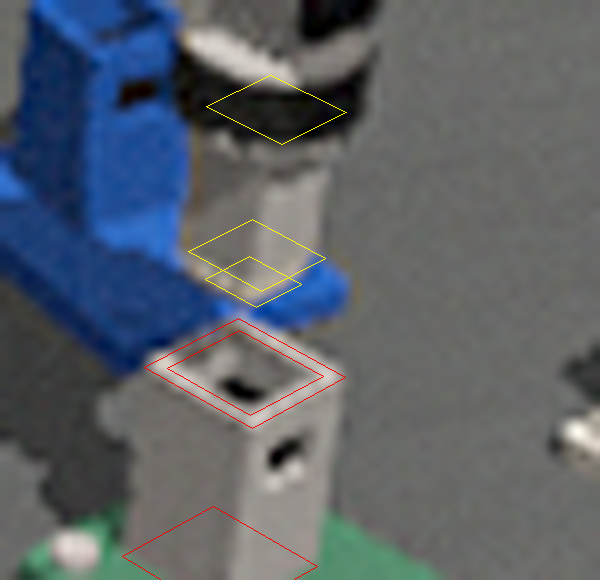

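The overlay fits both the rim (red) and the stem (yellow, front edge about (262,290)) to within about 1 mm. I'll correct the 2 mm offset and start inserting.

```bash
python3 -m pendant '[1,0.2,0,0,0, 1,0.2,0,1.5,0, 1,0.2,0,2.5,0, 1,0.2,0,3.2,0, 1,0.2,0,3.9,0, 1,0.2,0,4.4,0, 1,0.2,0,4.4,0, 1,0.2,0,4.4,0]' 25
```

```text
time_s: 7.58
eef_pos: [521.4, 266.7, 135.3]
eef_rot: [-1.716, -2.63, 0.0]
contact_force: [-1.7, 3.3, -6.4]
opening: 0.272
grip_force: 25.0
```

```bash
python3 -m pendant '[1,0,0,0.4,0, 1,0,0,0.8,0, 1,0,0,1.2,0, 1,0,0,1.6,0, 1,0,0,2.0,0, 1,0,0,2.4,0, 1,0,0,2.4,0]' 25
```

```text
time_s: 8.45
eef_pos: [521.5, 266.2, 110.8]
eef_rot: [-1.716, -2.631, 0.001]
contact_force: [-0.2, 2.7, -5.4]
opening: 0.275
grip_force: 25.0
```

```bash
python3 -m pendant '[1,0,0,0.3,0, 1,0,0,0.6,0, 1,0,0,0.8,0, 1,0,0,0.9,0, 1,0,0,1.0,0, 1,0,0,1.0,0, 1,0,0,1.0,0]' 25
```

```text
time_s: 9.32
eef_pos: [521.9, 266.4, 101.6]
eef_rot: [1.717, 2.631, -0.0]
contact_force: [-1.0, 2.4, -2.1]
opening: 0.277
grip_force: 25.0
```

```bash
python3 -m pendant '[1,0,0,0.1,0, 1,0,0,0.15,0, 1,0,0,0.2,0, 1,0,0,0.2,0]' 25
```

```text
time_s: 9.82
eef_pos: [522.1, 266.4, 101.5]
eef_rot: [1.716, 2.631, 0.0]
contact_force: [-6.4, -0.6, 8.8]
opening: 0.274
grip_force: 25.0
```

Seated: the upward force is rising and z no longer changes. I'll release and retreat upward.

```bash
python3 -m pendant '[0.5,0,0,-0.1,0, 0.3,0,0,-0.1,0, 0,0,0,-0.1,0, 0,0,0,-0.1,0, 0,0,0,-0.1,0, 0,0,0,-0.1,0]' 25 ; python3 -m pendant '[0,0,0,-2,0, 0,0,0,-5,0, 0,0,0,-9,0, 0,0,0,-13,0, 0,-5,0,-15,0, 0,-11,0,-15,0, 0,-17,0,-15,0, 0,-22,0,-15,0, 0,-22,0,-15,0]'
python3 - <<'E'
from look import *
S=save("scene","s4"); T=grab_frame("top")
f=lambda im,x,y,w,h:cv2.resize(im[y:y+h,x:x+w,::-1],(400,400),interpolation=cv2.INTER_CUBIC)
cv2.imwrite("pics/crop4.png",np.hstack([f(S,365,150,80,80),f(T,220,160,70,70)]))
E
```

```text
time_s: 10.58
eef_pos: [521.8, 266.4, 100.4]
eef_rot: [-1.717, -2.631, 0.0]
contact_force: [0.5, 0.6, -0.6]
opening: 0.87
grip_force: 0.0
time_s: 11.7
eef_pos: [611.7, 61.6, 252.1]
eef_rot: [1.722, 2.625, 0.0]
contact_force: [-0.8, 1.0, -0.5]
opening: 1.001
grip_force: 0.0
```

View pics/crop4.png

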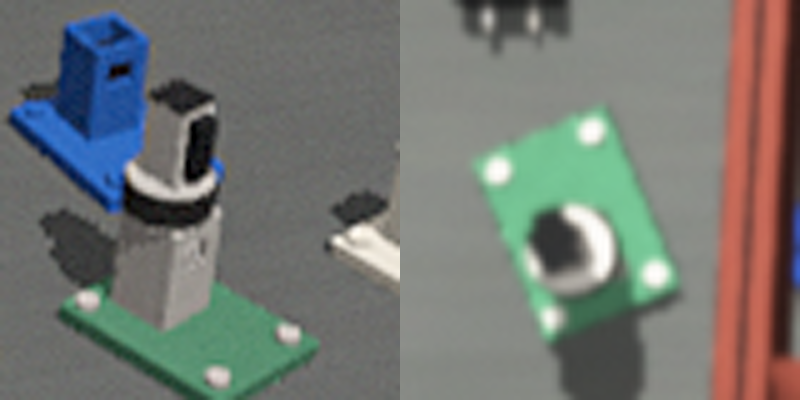

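Run:
```python
import cv2
S=cv2.imread("pics/s4.png"); cv2.imwrite("pics/z4.png",cv2.resize(S[160:222,378:418],None,fx=9,fy=9,interpolation=cv2.INTER_CUBIC))
```

```text
(no output)
```

View pics/z4.png

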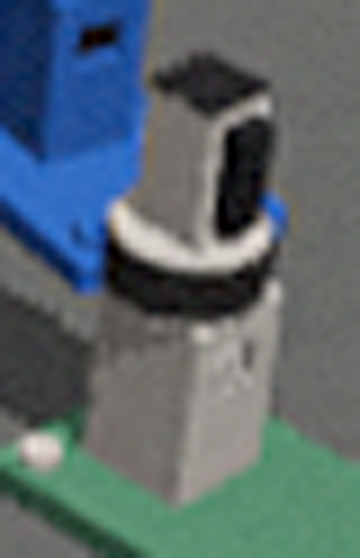

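The roller sits on the rim, the button stands proud at (243,180), and the light nub fills the hole at (237,365). Handing in.

```bash
python3 -c "from station import *; print(sign_off())"
```

```text
the job is handed in; nothing more can be done
None
```

The guide roller post is plugged fully home in the green-based socket with the nub out through the hole, as far as the last camera view shows, and the job is handed in (no verdict was returned).

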